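# Close a burger press and hold it shut with its locking pin

### The arm

A 6-joint arm with a two-finger parallel gripper is mounted at the origin on a cart in front of the work surface, level with it; the furniture and walls round the work are solid. World frame = base frame: x ahead of the robot, y to its left, z up, the work surface at z = 0. Lengths are in mm, angles in rad, forces in N, time in s.
With the tool pointing down it reaches from about 350 to 775 mm from the base axis. Payload 5.5 kg.
Tool frame: the origin (TCP) lies at the very end of the fingers, on their centre line; the grasp point (between the pads) lies 19 mm behind it; z points along the fingers, y is the line along which they close (so a half turn about z gives the same grasp; the last joint's range is limited). The gripper opens to 85 mm and grips with 20 to 120 N. Pads are 22 mm wide; open, the fingers measure 114 mm over their backs; the gripper's body (76 mm by 85 mm) begins 54 mm behind the grasp point. The pads swing forward as they close: fully open they stand 13 mm farther back than shut.
Start: joints at [-0.14, 0.313, 0.046, 1.304, 0, 1.431], TCP at [575.041, -0.015, 231.323] pointing down, gripper open.
Joint ranges: [-2.76, 2.76], [-0.86, 1.69], [-1.03, 1.26], [-2.2, 2.34], [-1.47, 1.5], [-3.14, 3.14]. Speed limits (rad/s): [2.57, 2.57, 3.14, 3.14, 3.14, 3.14].

### API

Orientations are given as [roll, pitch, yaw] about the fixed x, y, z axes, in that order (R = Rz(yaw) Ry(pitch) Rx(roll)).
In Python, from rig import bot gives the robot as it stands.
- The arm moves only by the tool send_rows, never from a script. Its argument "increments" is a list of rows, each a list of 3 entries, a list of its own where there are three numbers: the shift along the world's x, y, z in mm, then the turn about the world's z in rad, then the opening, from 0 (shut) to 1 (fully open). A call has 1 to 12 rows; each row shifts and turns the commanded pose from where the row before left it; what a row does not reach is not made up. A row lasts 1/12 s, in which the tool goes at most 41.7 mm and 7.16 degrees, less where a joint would pass 70% of its speed; a pose out of reach is approached as far as the arm can. A call is refused whole if a number of a shift passes 41.7 or a number of a turn 0.125, either way. A call with a gripper value outside its range is refused whole. The fingers move at their own pace and stop on an object; the grip force is fixed at half the most. Time passes only in rows, so rows that do not move let the fingers close. It gives the time, the measured TCP pose, the force, the opening and the grip force at its end, in the units of the state.
- bot.state(): the state, without advancing time (a new reading comes with each control period).
- bot.camera(name): name is "scene" or "side" or "wrist"; returns the picture (400x640x3 uint8, red, green, blue); there is no depth.
- bot.calibration(name): a dict with "vfov" (degrees; the focal length in pixels is half the picture's height over the tangent of half this angle, whatever the lens; pixels are square), "cx", "cy" (the principal point, pixels), "cam_to_world" (4x4, takes a point from camera to world coordinates). Camera axes: x right, y down, z forward; pixel columns grow to the right and rows downward; lengths in mm; the calibration is good to about 2 mm. A picture is of the moment at which its call begins: read the wrist's pose just before it. calibration takes no time and is no camera call; for the wrist camera it gives the pose at the moment of the call.
- bot.close_job(): hands the job in; it is judged then, once.
The state is a dict: "time": time; "q": joint angles; "qd": joint speeds; "effort": joint torques, N m; "tool_pos": TCP position; "ee_rot": TCP orientation; "ft_force": force on the tool from outside, world axes, zero at the start; "torque": the same for the moment, N m; "finger_gap": opening from 0.0 (shut) to 1.0 (fully open); "grasp_force": force on a finger pad.
Only numpy, scipy, OpenCV 4.12 (cv2) and the standard library are available. Lean on these libraries where they do the work, as an engineer would, in place of code of your own. Each camera call takes 0.05 s, during which the arm holds its last target. There are 200 camera calls.

### The job

Swing the open lid of the burger press down onto its cup. Then pull the locking pin up out of the roller catch on its wooden block, push it down through the holes in the two lugs, and press on with it until its collar pushes the lid fully shut against the hinge spring. Finish there, still holding the pin and pressing it down so that the press stays fully shut, and leave the other things on the worktop alone.

Things in the scene. Friction and masses are not known exactly. Their poses are not given: they have to be found in the camera images.
- press: cast aluminium burger press, fixed: round cup 116 mm across on a 128 mm foot, 42 mm high to the rim where the halves meet. Origin: centre of its underside, z up. Hinge axis along y at x = +68, z = 42 mm. On its -x side a lug 36 x 36 mm, 10 mm thick (z = 32 to 42 mm), with an upright 13 mm through hole at x = -76 mm; free space under it
- lid: hinged upper half, origin on the hinge axis. Reaches out along its own -x: aluminium disc 116 mm across, 8 mm thick (its z = 0 to 8 mm, outer face at 8), centre 68 mm out; three 4 mm ribs along x on the outer face, a plug below; lug 36 x 36 x 8 mm with a 13 mm hole 144 mm out, ending 162 mm out. Shut, its axes agree with the press; opening lifts the lug end
- base_hole (a point): centre of the hole's upper mouth in the lug of the cup, 42 mm above the worktop; fixed to the press, axes as the press
- lid_hole (a point): centre of the hole's upper mouth in the lug of the lid, on its outer face; axes as the lid. 8 mm above base_hole when the lid is fully shut, about 15 mm above it when the lid is down but not pressed
- hinge_leaf (a joint): how far the lid is swung open, rad: 0 = down on the hinge's stop; starts at 0.6 to 0.95, at most 1.3. Stiff: the lid stays where it is left (3 to 6 N on the lug moves it). At 0 the lid still gapes 0.05 rad (7 mm at the lug) on the hinge spring. Lid angle above shut = hinge_leaf + 0.05 - hinge_spring
- hinge_spring (a joint): how far the hinge spring is pressed, rad: 0 at rest, 0.05 when the lid is pressed fully shut from the stop. It needs about 4 N at the lid's lug to begin and 7 N to be fully shut, and lifts the lid back to the 7 mm gape when let go
- pin: locking pin, upright, 92 mm long, 70 g, parked in its block. Origin: centre of the lower tip, z up the pin. Steel shank 10 mm thick from 0 to 30 mm (lowest 5 mm taper), steel collar 30 mm across from 30 to 36 mm, black round handle 20 mm thick from 36 to 86 mm, a 23 mm rim on top to 92 mm. Parked, the tip is 6 mm above the worktop
- pin_collar (a point): centre of the underside of the pin's collar, 30 mm above the tip, axes as the pin
- pin_grip (a point): middle of the pin's handle, on its axis, 68 mm above the tip (32 mm above the collar's top), the place to grip; axes as the pin
- pin_block: wooden parking block 76 x 44 x 36 mm, fixed, with an upright hole for the pin in the middle of its top. Origin: centre of its underside; long side along x. On top, 17 mm either way along x, two sprung rollers with brackets (up to 12 mm above the block) lie over the collar's edge and hold the pin down; a straight upward pull of about 8 to 12 N snaps it free
- salt: bystander: salt shaker, 44 x 44 x 90 mm, standing on the worktop; origin at its underside
- jar: bystander: spice jar with dark cap, 41 x 41 x 105 mm, standing on the worktop; origin at its underside
- mug: bystander: white mug with a handle, 87 x 113 x 90 mm, standing on the worktop; origin at its underside
There are look-alikes about, which are no part of the job. What is shaped like the pin but purple is not meant. What is shaped like the pin_block but turquoise or white is not meant.

How it is judged (in metres and radians):
On the way, in this order (a step that is already met when the one before it is completed fails the run):
1. the lid is swung down onto the hinge's stop (hinge_leaf below 0.03 rad) while the pin is still parked (value of joint hinge_leaf below 0.03 rad and distance between pin and pin_block below 0.012 m), for 0.2 s.
2. the pin is pulled up out of the roller catch and held by the gripper, tip more than 45 mm above the worktop (height (world z) of pin above 0.045 m and contact force between the fingers and pin above 1 N), for 0.1 s.
3. the pin is through both lugs: its tip over 12 mm below the mouth of the hole in the cup's lug and within 4 mm of the hole's axis (z of pin in the frame of base_hole below -0.012 m and horizontal distance between pin and base_hole below 0.004 m), for 0.1 s.
At the end, for the whole second after the job is handed in: Lid within 0.015 rad of shut; pin through both holes, tip 18 mm or more below the parting plane and within 4 mm of the hole axis; collar presses the lid with over 3 N; fingers bear on the pin with over 2 N; arm and fingers do not press the lid; pin at rest (value of joint hinge_leaf below 0.03 rad and angle between the z axis of lid and the z axis of press, either way round below 0.015 rad and z of pin in the frame of base_hole below -0.018 m and horizontal distance between pin and base_hole below 0.004 m and horizontal distance between pin_grip and base_hole below 0.01 m and contact force between pin and lid above 3 N and contact force between the fingers and pin above 2 N and contact force between each of the arm, the fingers and lid below 1 N and linear speed of pin below 0.02 m/s); the arm keeps its last pose, push and grip.
It fails at once if a bystander (salt shaker, spice jar or mug) was moved by more than 25 mm (distance of any of salt, jar, mug from where it was at the start of the episode above 0.025 m).
It also fails if it takes over 62 s, if anything falls off the work surface, if the arm or the gripper's body presses on something with over 40 N, if the wrist force passes 120 N, or if a joint passes its speed limit or range.

## Working session

There is one attempt and no reset: what is moved stays moved. The work goes in short steps, Python scripts to look and compute and a tool call to move; the robot and the scene stay as the last step left them, time stands still between calls to the robot, and variables do not carry over. Pictures are saved under pics/ and viewed, at most 10 in all, crops included, and the job is handed in when it is done.

Besides the shell and the picture viewer there is one more tool, called after "Emit:" as a command line: name --argument value ..., lists and objects as JSON in quotes. send_rows: Moves the arm, as the interface text tells. Its arguments: {"type":"object","properties":{"increments":{"type":"array"}},"required":["increments"]}

```bash
mkdir -p pics; cat > h.py <<'E'
import numpy as np,cv2
from rig import bot
def K(name):
    c=bot.calibration(name); f=200/np.tan(np.radians(c['vfov'])/2); return f,c['cx'],c['cy'],np.array(c['cam_to_world'])
def ray(k,u,v):
    f,cx,cy,T=k; d=T[:3,:3]@np.array([(u-cx)/f,(v-cy)/f,1]); return T[:3,3],d/np.linalg.norm(d)
def onz(k,u,v,z):
    o,d=ray(k,u,v); return o+d*(z-o[2])/d[2]
def proj(k,p):
    f,cx,cy,T=k; q=T[:3,:3].T@(np.array(p)-T[:3,3]); return np.array([cx+f*q[0]/q[2],cy+f*q[1]/q[2]])
def tri(rs):
    A=np.zeros((3,3));b=np.zeros(3)
    for o,d in rs:
        P=np.eye(3)-np.outer(d,d);A+=P;b+=P@o
    p=np.linalg.solve(A,b); return p,[np.linalg.norm((np.eye(3)-np.outer(d,d))@(p-o)) for o,d in rs]
E
python3 - <<'E'
from h import *
for n in ['scene','side','wrist']:
    k=K(n); im=bot.camera(n); np.save(f'pics/{n}0.npy',im); cv2.imwrite(f'pics/{n}0.png',im[:,:,::-1]); print(n,k[:3],k[3].round(2).tolist())
E
```

```text
scene (np.float64(472.40288203718677), 325.67805364296123, 201.47928204132052) [[-0.98, -0.11, 0.14, 255.75], [-0.18, 0.7, -0.69, 857.41], [-0.02, -0.71, -0.71, 1080.46], [0.0, 0.0, 0.0, 1.0]]
side (np.float64(410.2835579690777), 318.8192148704641, 197.67949817919467) [[0.95, -0.26, 0.18, 275.46], [-0.32, -0.76, 0.56, -711.58], [-0.01, -0.59, -0.81, 918.83], [0.0, 0.0, 0.0, 1.0]]
wrist (np.float64(331.5134940941764), 311.0256464938368, 200.31549559156124) [[1.0, -0.0, -0.0, 575.82], [-0.0, -0.96, -0.28, 70.74], [-0.0, 0.28, -0.96, 374.05], [0.0, 0.0, 0.0, 1.0]]
```

View pics/scene0.png

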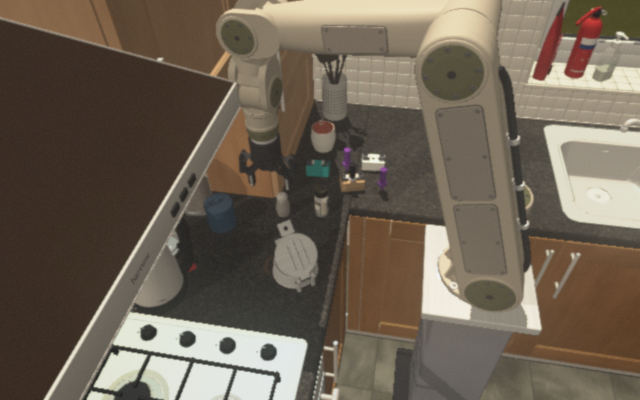

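View pics/side0.png

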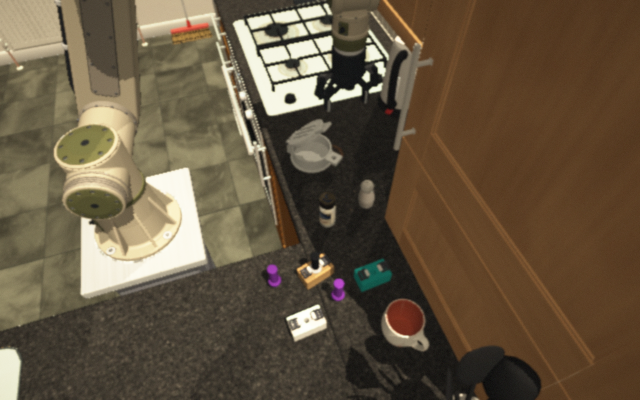

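View pics/wrist0.png

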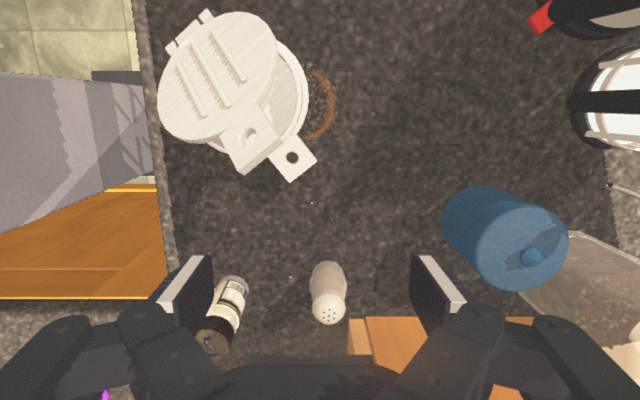

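Scene view: the press is at (297,262), and the wooden block with the black-handled pin is at (352,182). 
Candidates for the pin: black in the wooden block (side 318,265), purple (side 274,276) and purple (side 339,290). 
Candidates for the block: wood (side 316,270), turquoise (side 373,275) and white (side 307,322). 
I choose the black pin in the wooden block. In the wrist view the cup-lug hole is at about (292,158) and the lid-lug hole at about (250,135).

```bash
python3 - <<'E'
from h import *
s=np.load('pics/side0.npy');w=np.load('pics/wrist0.npy');c=np.load('pics/scene0.npy')
a=cv2.resize(s[235:300,260:360],(400,260),interpolation=cv2.INTER_CUBIC);b=cv2.resize(s[110:175,280:380],(400,260),interpolation=cv2.INTER_CUBIC)
d=cv2.resize(c[145:210,310:410],(400,260),interpolation=cv2.INTER_CUBIC);e=cv2.resize(w[100:195,180:326],(400,260),interpolation=cv2.INTER_CUBIC)
cv2.imwrite('pics/crops.png',np.vstack([np.hstack([a,b]),np.hstack([d,e])])[:,:,::-1])
kw=K('wrist');ks=K('side');kc=K('scene')
print('hole w',onz(kw,292,158,42).round(1),'side',onz(ks,336,157,42).round(1))
print('block side',onz(ks,316,270,36).round(1),'scene',onz(kc,352,183,36).round(1))
for n,k,p in [('salt',ks,(366,205)),('jar',ks,(327,222)),('mug',ks,(404,340))]: print(n,onz(k,*p,0).round(0))
print(bot.state()['ee_rot'],bot.state()['q'])
E
```

```text
hole w [556.2  18.3  42. ] side [563.7  18.2  42. ]
block side [ 399.4 -296.1   36. ] scene [ 392.7 -266.7   36. ]
salt [ 595. -138.    0.]
jar [ 476. -156.    0.]
mug [ 535. -503.    0.]
[-3.14020414e+00 -2.43044223e-04  1.57078770e+00] [-1.39587554e-01  3.13840245e-01  4.52632340e-02  1.30362814e+00
  4.75011733e-05  1.43121719e+00]
```

View pics/crops.png

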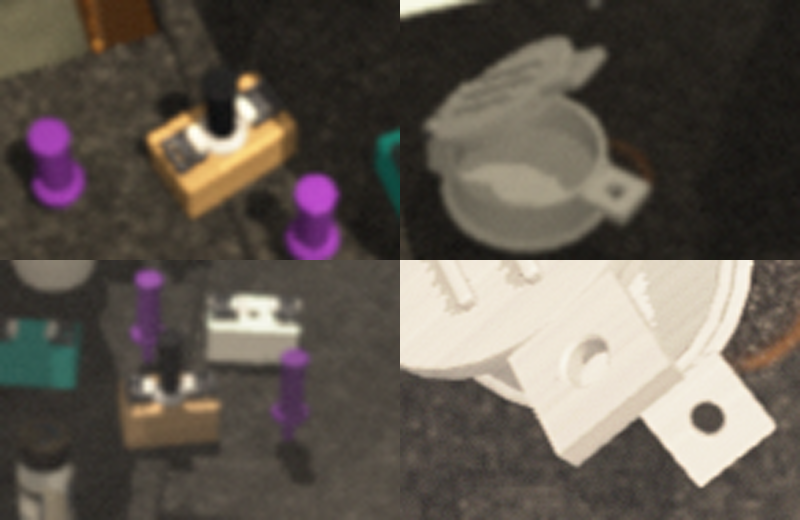

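The crop confirms the black-handled pin with its steel collar in the wooden block, at side (315.5,268). The purple pins and the white and turquoise blocks are the decoys. The cup-lug hole is at wrist (292.4,157.3) and the lid-lug hole at wrist (248.6,137.2).

```bash
python3 - <<'E'
from h import *
kw=K('wrist');ks=K('side');kc=K('scene')
P=lambda x:np.round(x,1)
print('hole w',P(onz(kw,292.4,157.3,42)),'s',P(onz(ks,334.2,157.7,42)),P(tri([ray(kw,292.4,157.3),ray(ks,334.2,157.7)])[0]))
cr=lambda x,y:(180+(x-400)/2.74,100+(y-260)/2.74)
q=[onz(kw,*cr(*p),42)[:2] for p in [(700,487),(775,430),(720,355),(640,418)]]
print('lug corners',P(q))
for a,b in [(3,0),(2,1),(0,1),(3,2)]: print(P(q[b]-q[a]),np.linalg.norm(q[b]-q[a]).round(1),np.degrees(np.arctan2(*(q[b]-q[a])[::-1])).round(1))
# cup rim ellipse bottom-centre in side: rim points (crop b coordinates)
rim=[(445,170),(470,228),(527,248),(580,230),(607,180),(590,125)]
r=np.array([onz(ks,280+(x-400)/4,110+y/4,42)[:2] for x,y in rim]);A=np.c_[2*r,np.ones(len(r))];s=np.linalg.lstsq(A,(r**2).sum(1),rcond=None)[0]
print('cup c',P(s[:2]),'R',np.sqrt(s[2]+s[0]**2+s[1]**2))
h=onz(kw,292.4,157.3,42)
for ang in (-54,-52,-50,-48):
    u=np.array([np.cos(np.radians(ang)),np.sin(np.radians(ang)),0]);H=h-144*u
    o,d=ray(kw,248.6,137.2);n=np.array([-u[1],u[0],0]);t=(H-o)@n/(d@n);p=o+t*d
    v=p-H;print(ang,'H',P(H),'C',P(h-76*u),'lidhole',P(p),'r',np.hypot(v@u,v[2]),'th',np.arctan2(v[2],v@u)-8/144)
print('collar',P(onz(ks,315.5,268.2,39)),P(onz(kc,352.2,177,39)),tri([ray(ks,315.5,268.2),ray(kc,352.2,177)]))
print('top',P(onz(ks,314.7,253.5,98)),P(onz(kc,352,165,98)),tri([ray(ks,314.7,253.5),ray(kc,352,165)]))
for p in [(274,283),(339,298)]: print('purple',P(onz(ks,*p,0)))
E
```

```text
hole w [556.6  19.   42. ] s [557.9  17.4  42. ] [557.4  18.5  41. ]
lug corners [[553.2  -7.4]
 [581.2  14.1]
 [561.3  41.4]
 [531.6  18.6]]
[ 21.5 -26. ] 33.8 -50.4
[ 19.9 -27.2] 33.7 -53.8
[28.  21.5] 35.4 37.5
[29.7 22.8] 37.4 37.5
cup c [502.6  51. ] R 62.83832507769119
-54 H [472.  135.5  42. ] C [511.9  80.5  42. ] lidhole [534.4  49.6 152.9] r 153.5100288588184 th 0.7513005832533941
-52 H [468.  132.4  42. ] C [509.8  78.9  42. ] lidhole [533.2  48.9 146.5] r 148.7979802842047 th 0.7227298199908669
-50 H [464.  129.3  42. ] C [507.8  77.2  42. ] lidhole [532.   48.3 140. ] r 144.11965212743843 th 0.6921104065498613
-48 H [460.3 126.   42. ] C [505.8  75.4  42. ] lidhole [530.7  47.7 133.4] r 139.47772094517344 th 0.6591449739519408
collar [ 399.3 -292.7   39. ] [ 395.7 -292.3   39. ] (array([ 397.5315158 , -292.77174425,   38.85581267]), [np.float64(1.752254778987162), np.float64(1.7522547789870966)])
top [ 400.7 -285.6   98. ] [ 396.4 -283.7   98. ] (array([ 398.69340898, -285.24612218,   96.96191121]), [np.float64(2.1486883458069994), np.float64(2.148688345807008)])
purple [ 297.8 -279.1    0. ]
purple [ 432.9 -365.2    0. ]
```

Emit:
send_rows --increments '[[[-11, 13, -12], 0, 0], [[-11, 13, -12], 0, 0], [[-11, 13, -12], 0, 0], [[-12, 12, -12], 0, 0], [[0, 0, 0], 0, 0], [[0, 0, 0], 0, 0], [[0, 0, 0], 0, 0]]'

```text
time: 0.73
tool_pos: [530.9, 50.7, 183.9]
ee_rot: [3.14, 0.0, 1.571]
ft_force: [0.6, -0.4, -0.1]
finger_gap: 0.011
grasp_force: 0.0
```

Emit:
send_rows --increments '[[[0, 0, -15], 0, 0], [[0, 0, -15], 0, 0], [[0, 0, -8], 0, 0], [[0, 0, -8], 0, 0], [[3, -3.5, -5], 0, 0], [[3, -3.5, -5], 0, 0], [[2.5, -3, -6], 0, 0], [[2.5, -3, -6], 0, 0], [[2, -2.5, -6], 0, 0], [[2, -2.5, -6], 0, 0]]'

```text
time: 1.57
tool_pos: [544.9, 32.8, 102.6]
ee_rot: [-3.141, -0.0, 1.571]
ft_force: [-1.5, 2.0, 0.2]
finger_gap: -0.001
grasp_force: 1.5
```

```bash
python3 - <<'E'
from h import *
im=bot.camera('wrist');s=bot.camera('side')
cv2.imwrite('pics/w1.png',np.hstack([cv2.resize(im,(480,300)),cv2.resize(s[95:175,270:370],(320,300))])[:,:,::-1])
E
```

```text
(no output)
```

View pics/w1.png

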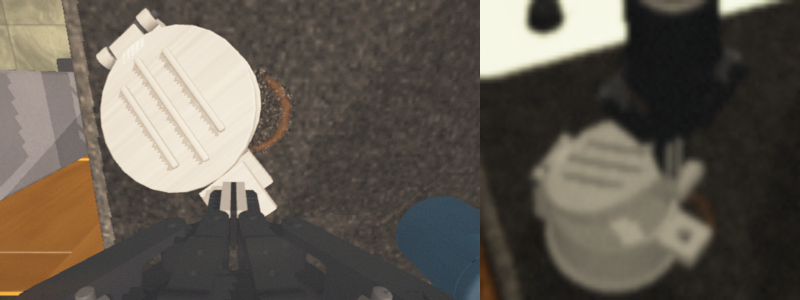

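The fingers rest on the lid's lug and the lid is swinging down. I'll continue along the arc.

Emit:
send_rows --increments '[[[2, -2, -6], 0, 0], [[1, -2, -6], 0, 0], [[1, -1.5, -6], 0, 0], [[1, -1, -6], 0, 0], [[1, -1, -6], 0, 0], [[0.5, -0.5, -6], 0, 0], [[0, 0, -4], 0, 0], [[0, 0, -4], 0, 0], [[0, 0, -2], 0, 0]]'

```text
time: 2.42
tool_pos: [551.5, 24.9, 56.8]
ee_rot: [-3.141, 0.0, 1.571]
ft_force: [-0.2, -0.4, 5.8]
finger_gap: 0.001
grasp_force: 2.8
```

Emit:
send_rows --increments '[[[0, 0, -2], 0, 0], [[0, 0, -2], 0, 0], [[0, 0, -1.5], 0, 0], [[0, 0, -1], 0, 0], [[0, 0, 0], 0, 0]]'

```text
time: 2.83
tool_pos: [552.2, 24.9, 51.7]
ee_rot: [3.14, 0.0, 1.571]
ft_force: [0.6, -0.8, 6.7]
finger_gap: -0.002
grasp_force: 3.2
```

Emit:
send_rows --increments '[[[0, 0, -1.5], 0, 0], [[0, 0, -1], 0, 0], [[0, 0, 0], 0, 0], [[0, 0, 0], 0, 0]]'

```text
time: 3.17
tool_pos: [552.5, 25.0, 49.8]
ee_rot: [3.139, 0.0, 1.571]
ft_force: [-1.1, -0.6, 8.6]
finger_gap: 0.001
grasp_force: 4.7
```

Emit:
send_rows --increments '[[[0, 0, -1], 0, 0], [[0, 0, -1], 0, 0], [[0, 0, 0], 0, 0], [[0, 0, 0], 0, 0]]'

```text
time: 3.5
tool_pos: [553.1, 25.4, 49.4]
ee_rot: [3.137, -0.0, 1.571]
ft_force: [-3.8, 0.3, 19.9]
finger_gap: -0.004
grasp_force: 9.7
```

Emit:
send_rows --increments '[[[0, 0, 6], 0, 0], [[0, 0, 10], 0, 0], [[0, 0, 20], 0, 0], [[0, 0, 35], 0, 0], [[0, 0, 35], 0, 0.5], [[0, -10, 35], 0, 0.7], [[0, -15, 35], 0, 0.7], [[0, 0, 0], 0, 0.7], [[0, 0, 0], 0, 0.7], [[0, 0, 0], 0, 0.7]]'

```text
time: 4.33
tool_pos: [551.1, 0.1, 221.9]
ee_rot: [-3.141, -0.0, 1.571]
ft_force: [0.5, -0.2, -0.7]
finger_gap: 0.699
grasp_force: 0.0
```

```bash
python3 - <<'E'
from h import *
k=K('wrist');im=bot.camera('wrist');np.save('pics/w2.npy',im)
b=proj(k,[557,18.5,57]);print(b)
x,y=int(b[0])-70,int(b[1])-60
cv2.imwrite('pics/w2.png',cv2.resize(im[max(y,0):y+120,x:x+140],None,fx=4,fy=4,interpolation=cv2.INTER_CUBIC)[:,:,::-1]);print(x,y)
E
```

```text
[316.37366583 161.8427723 ]
246 101
```

View pics/w2.png

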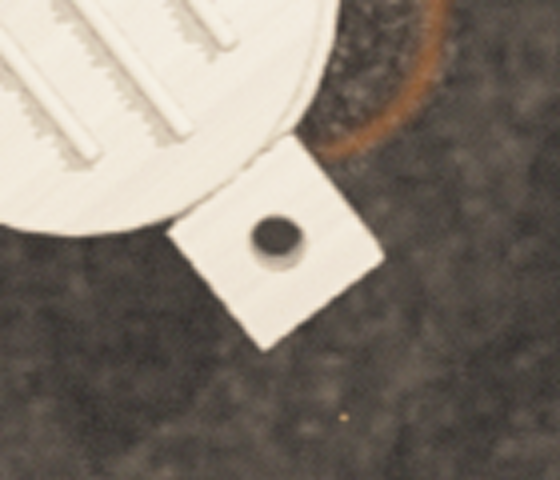

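The lid is down, and its hole mouth is at about (315.5,161.5) in the wrist view. Next I go over the pin.

Emit:
send_rows --increments '[[[-15, -29, 0], 0, 0.7], [[-15, -29, 0], 0, 0.7], [[-15, -29, 0], 0, 0.7], [[-15, -29, 0], 0, 0.7], [[-15, -29, 0], 0, 0.7], [[-15, -29, 0], 0, 0.7], [[-15, -29, 0], 0, 0.7], [[-16, -29, 0], 0, 0.7], [[-16, -29, 0], 0, 0.7], [[-16, -28, 0], 0, 0.7], [[0, 0, 0], 0, 0.7], [[0, 0, 0], 0, 0.7]]'

```text
time: 5.38
tool_pos: [397.2, -289.2, 220.5]
ee_rot: [-3.139, -0.003, 1.568]
ft_force: [-0.2, 0.7, -0.8]
finger_gap: 0.7
grasp_force: 0.0
```

```bash
python3 - <<'E'
from h import *
st=bot.state();k=K('wrist');im=bot.camera('wrist');np.save('pics/w3.npy',im)
print(st['tool_pos'],proj(k,[398,-289,98]),proj(k,[398,-289,42]))
cv2.imwrite('pics/w3.png',im[:,:,::-1])
E
```

```text
[ 397.17549182 -289.16062672  220.47601274] [311.18548279 192.58107834] [311.29169142 178.20425739]
```

View pics/w3.png

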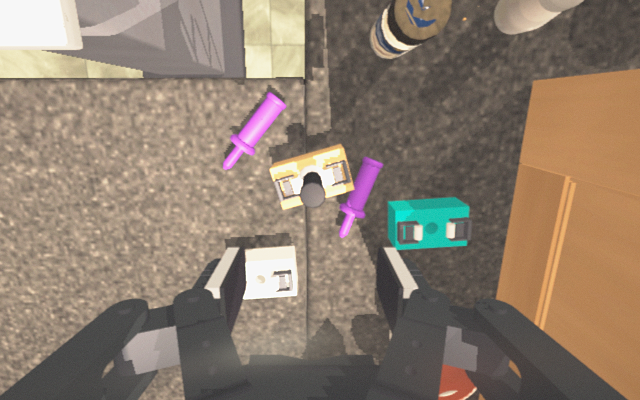

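The wooden block with the black pin is at (312,180), with the pin's top at about (313,193). The purple decoys are at (258,130) and (362,195). I'll measure the top and the purple pin's height.

```bash
python3 - <<'E'
from h import *
k=K('wrist');im=np.load('pics/w3.npy').astype(int)
m=(im.max(2)<110)[182:212,296:330]
for r in im[182:212:1,296:330].max(2): print(' '.join('%3d'%v for v in r[::1]))
ks=K('side');s=np.load('pics/side0.npy').astype(int);mm=((s[:,:,0]-s[:,:,1]>60)&(s[:,:,2]-s[:,:,1]>60)).astype(np.uint8)
n,l,st,c=cv2.connectedComponentsWithStats(mm);print(st.tolist())
print(tri([ray(k,372,165),ray(ks,339,283)]))
E
```

```text
247 247 247 247 248 250 255 127  44  55  58  57  67  69  76  83  86  77  77  70  69  63  63  62  54  97 254 251 248 247 247 247 247 247
247 247 247 247 248 251 255 115  48  57  64  73  85  96 108 125 127 118 112 103  88  87  81  69  57  96 253 252 248 247 247 248 248 248
247 247 247 247 248 253 249  89  55  77  94 108 120 123 134 137 140 138 134 131 131 126 115  88  63  93 245 254 249 248 248 248 249 250
247 247 247 248 250 255 234  86  79 106 120 132 134 139 142 142 141 140 142 150 144 145 138 119  86  78 189 255 250 248 247 247 247 248
247 247 247 248 252 248 152  82  99 123 135 142 138 140 141 141 146 147 146 144 150 151 151 141 121  92 137 255 253 250 247 247 247 247
247 247 248 250 254 187  83  98 124 133 135 137 141 138 140 144 146 148 145 148 148 148 153 152 145 122 110 229 254 249 247 247 247 247
247 247 248 251 255 127  95 121 132 136 136 137 138 145 143 146 146 148 146 147 147 149 156 152 154 152 123 156 255 251 248 247 247 247
247 247 248 252 255 128 114 131 134 138 138 138 143 144 147 148 145 151 147 151 151 153 157 155 158 153 142 136 237 250 248 247 247 247
247 247 249 
[... 2498 characters left out ...]
0 145 147 149 151 158 167 170 166 163 161 161 161 167 173 177 179 174 177
147 139 135 132 127 129 141 158 153 115 101 121 132 138 149 151 154 155 159 165 172 181 185 179 175 173 169 169 175 177 182 184 178 175
137 136 138 139 133 140 148 163 148 111  95 122 133 136 144 148 157 163 168 174 181 192 196 194 182 168 171 174 175 178 185 184 177 163
128 133 138 140 141 148 155 162 147 115 100 124 129 130 144 153 162 167 173 177 184 192 196 195 186 172 170 174 176 178 180 181 177 161
[[0, 0, 640, 400, 255688], [267, 265, 10, 14, 88], [269, 276, 12, 10, 67], [332, 279, 13, 22, 157]]
(array([ 470.54150069, -296.10265312,  -78.95484467]), [np.float64(9.715867702775645), np.float64(9.715867702775649)])
```

```bash
python3 - <<'E'
from h import *
k=K('wrist');print(onz(k,312.5,194.7,98),onz(k,312.5,194.7,96))
# block corners approx
for p in [(270,170),(346,146),(353,187),(284,208)]: print(p,onz(k,*p,36).round(1))
o=np.load('pics/w2.npy')
E
```

```text
[ 399.6922195  -290.02528452   98.        ] [ 399.6962455  -290.56599768   96.        ]
(270, 170) [ 357.1 -281.    36. ]
(346, 146) [ 432.8 -257.2   36. ]
(353, 187) [ 441.1 -298.7   36. ]
(284, 208) [ 370.2 -321.    36. ]
```

Emit:
send_rows --increments '[[[1, -1, -30], 0, 0.7], [[1, -1, -30], 0, 0.7], [[0, 0, -30], 0, 0.7], [[0, 0, -20], 0, 0.7], [[0, 0, 0], 0, 0.7]]'

```text
time: 5.85
tool_pos: [398.5, -286.6, 107.5]
ee_rot: [-3.135, -0.007, 1.573]
ft_force: [-1.0, -0.5, -0.6]
finger_gap: 0.702
grasp_force: 0.0
```

Emit:
send_rows --increments '[[[0, 0, -20], 0, 0.7], [[0, 0, -20], 0, 0.7], [[0, 0, -12], 0, 0.7], [[0, 0, 0], 0, 0.7], [[0, 0, 0], 0, 0.7]]'

```text
time: 6.27
tool_pos: [400.9, -290.0, 60.7]
ee_rot: [-3.141, -0.001, 1.572]
ft_force: [-0.7, -0.2, 0.2]
finger_gap: 0.699
grasp_force: 0.0
```

Emit:
send_rows --increments '[[[-1, 0, -4], 0, 0.5], [[0, 0, 0], 0, 0.3], [[0, 0, 0], 0, 0], [[0, 0, 0], 0, 0], [[0, 0, 0], 0, 0], [[0, 0, 0], 0, 0], [[0, 0, 0], 0, 0], [[0, 0, 0], 0, 0]]'

```text
time: 6.93
tool_pos: [399.4, -291.3, 56.9]
ee_rot: [3.142, 0.001, 1.57]
ft_force: [-3.0, 0.7, 6.2]
finger_gap: 0.222
grasp_force: 58.2
```

Emit:
send_rows --increments '[[[0, 0, 2], 0, 0], [[0, 0, 2], 0, 0], [[0, 0, 3], 0, 0], [[0, 0, 5], 0, 0], [[0, 0, 10], 0, 0], [[0, 0, 20], 0, 0], [[0, 0, 30], 0, 0], [[0, 0, 30], 0, 0], [[0, 0, 30], 0, 0], [[0, 0, 30], 0, 0], [[0, 0, 0], 0, 0], [[0, 0, 0], 0, 0]]'

```text
time: 7.93
tool_pos: [401.1, -292.0, 221.7]
ee_rot: [3.136, 0.004, 1.571]
ft_force: [-0.4, -0.1, -1.5]
finger_gap: 0.227
grasp_force: 58.9
```

```bash
python3 - <<'E'
from h import *
st=bot.state();k=K('wrist');im=bot.camera('wrist');np.save('pics/w4.npy',im)
t=np.array(st['tool_pos']);print(t,st['finger_gap'],proj(k,t-[0,0,51]),proj(k,t-[0,0,21]),proj(k,t+[0,0,40]))
cv2.imwrite('pics/w4.png',im[120:400,150:490][:,:,::-1])
# lid hole from w2 (same tool yaw): camera offset from tool const
T=k[3].copy();T[:3,3]+=np.array([551.1,0.1,221.9])-t;print('hole',[onz((k[0],k[1],k[2],T),315.5,161.5,z).round(1) for z in (50,57)])
E
```

```text
[ 401.13892185 -291.96485661  221.6714803 ] 0.22731852146839707 [309.01838481 221.52887405] [308.9895098  240.84776147] [308.88783494 308.87352698]
hole [array([557.3,  16.9,  50. ]), array([557.2,  18.1,  57. ])]
```

View pics/w4.png

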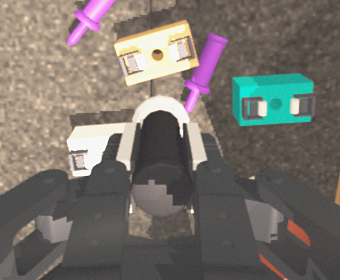

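The pin is held, with its white collar arc visible at about (310,215–235), and the wooden block is empty. I'll measure the pin's offset in the grip from the collar edge.

```bash
python3 - <<'E'
from h import *
k=K('wrist');im=np.load('pics/w4.npy').astype(int);t=np.array(bot.state()['tool_pos'])
g=im.min(2)
print('col',[(u,g[205:240:1,u].tolist()) for u in (300,310,320)])
for v in (220,226,232,238): print(v,g[v,275:345].tolist())
for dy in (-3,0,3):
  for z in (-16,-22):
    a=[proj(k,t+[15*np.cos(x),dy+15*np.sin(x),z]) for x in np.linspace(0,np.pi,9)];print(dy,z,np.round(a[::2],1).tolist())
E
```

```text
col [(300, [97, 98, 95, 94, 96, 98, 98, 102, 99, 100, 98, 107, 146, 197, 221, 237, 237, 238, 238, 238, 238, 239, 238, 239, 239, 240, 236, 180, 84, 47, 54, 50, 51, 50, 56]), (310, [134, 136, 141, 140, 134, 131, 133, 136, 139, 154, 190, 218, 229, 240, 241, 241, 242, 242, 240, 238, 237, 238, 238, 239, 219, 91, 52, 57, 60, 56, 60, 53, 51, 60, 56]), (320, [136, 139, 138, 136, 128, 130, 134, 140, 132, 137, 130, 147, 199, 223, 237, 244, 242, 242, 242, 243, 242, 238, 238, 238, 239, 240, 235, 160, 74, 54, 59, 56, 62, 61, 57])]
220 [137, 136, 136, 145, 146, 146, 144, 141, 141, 139, 139, 137, 139, 133, 127, 121, 119, 123, 131, 150, 177, 212, 225, 228, 234, 237, 237, 237, 238, 239, 237, 239, 238, 240, 241, 241, 241, 241, 242, 243, 243, 243, 242, 242, 242, 244, 243, 242, 238, 230, 218, 188, 161, 148, 133, 107, 92, 83, 76, 77, 80, 80, 87, 106, 125, 147, 180, 197, 180, 153]
226 [144, 134, 132, 129, 124, 122, 126, 126, 131, 126, 129, 127, 145, 171, 200, 220, 228, 228, 231, 233, 234, 235, 236, 237, 237, 239, 239, 238, 239, 237, 236, 236, 237, 236, 236, 238, 239, 238, 237, 236, 238, 240, 240, 241, 240
[... 598 characters left out ...]
, 57, 57, 58, 59, 60, 58, 63, 58, 61, 61, 59, 60, 60, 57, 61, 60, 60, 57, 51, 59, 105, 194, 236, 238, 233, 233, 240, 241, 240, 239, 241, 247, 242, 173, 154, 140, 136, 138, 143]
-3 -16 [[337.6, 249.9], [329.6, 231.1], [309.0, 223.1], [288.4, 231.1], [280.4, 250.0]]
-3 -22 [[336.8, 245.2], [328.9, 226.9], [309.0, 219.2], [289.1, 227.0], [281.4, 245.3]]
0 -16 [[337.8, 244.7], [329.7, 225.6], [309.0, 217.6], [288.3, 225.7], [280.3, 244.8]]
0 -22 [[336.9, 240.1], [329.0, 221.6], [309.0, 213.8], [289.0, 221.7], [281.2, 240.2]]
3 -16 [[337.9, 239.3], [329.8, 220.1], [309.0, 212.0], [288.2, 220.2], [280.1, 239.4]]
3 -22 [[337.0, 234.9], [329.1, 216.3], [309.0, 208.3], [288.9, 216.3], [281.1, 235.0]]
```

Emit:
send_rows --increments '[[[15.5, 28.5, 0], 0, 0], [[15.5, 28.5, 0], 0, 0], [[15.5, 28.5, 0], 0, 0], [[15.5, 28.5, 0], 0, 0], [[15.5, 28.5, 0], 0, 0], [[15.5, 28.5, 0], 0, 0], [[15.5, 28.5, 0], 0, 0], [[15.5, 28.5, 0], 0, 0], [[15.5, 28.5, 0], 0, 0], [[15.5, 28.5, 0], 0, 0]]'

```text
time: 8.82
tool_pos: [554.1, -4.0, 216.9]
ee_rot: [-3.139, -0.001, 1.571]
ft_force: [1.5, -0.6, -0.1]
finger_gap: 0.227
grasp_force: 58.9
```

Emit:
send_rows --increments '[[[0, 0, -20], 0, 0], [[0, 0, -20], 0, 0], [[0, 0, -20], 0, 0], [[0, 0, -20], 0, 0], [[0, 0, 0], 0, 0], [[0, 0, 0], 0, 0], [[0, 0, 0], 0, 0], [[0, 0, 0], 0, 0], [[0, 0, 0], 0, 0], [[0, 0, 0], 0, 0]]'

```text
time: 9.65
tool_pos: [555.3, -6.2, 139.5]
ee_rot: [3.139, 0.0, 1.571]
ft_force: [0.4, -0.1, -0.3]
finger_gap: 0.227
grasp_force: 58.8
```

```bash
python3 - <<'E'
from h import *
st=bot.state();k=K('wrist');im=bot.camera('wrist');np.save('pics/w5.npy',im);np.save('pics/k5.npy',k[3])
t=np.array(st['tool_pos']);print(t,st['ee_rot'],st['grasp_force'])
b=proj(k,[557,18,57]);print(b)
cv2.imwrite('pics/w5.png',cv2.resize(im[130:280,240:390],None,fx=4,fy=4,interpolation=cv2.INTER_CUBIC)[:,:,::-1])
g=im.min(2).astype(int)
for v in (226,232,238): print(v,g[v,275:345].tolist())
print(g[200:235,310].tolist())
E
```

```text
[555.26896473  -6.19189087 139.47444074] [3.13945912e+00 2.80151392e-04 1.57062129e+00] 58.82958969566971
[311.84866836 173.40776757]
226 [63, 67, 64, 64, 69, 69, 68, 68, 72, 71, 64, 71, 105, 139, 159, 182, 190, 192, 195, 200, 202, 203, 202, 203, 205, 208, 208, 207, 209, 208, 205, 206, 206, 206, 206, 209, 211, 205, 205, 206, 210, 213, 215, 212, 210, 208, 211, 215, 218, 218, 218, 216, 216, 220, 220, 221, 215, 181, 129, 78, 66, 69, 68, 65, 68, 66, 69, 70, 78, 80]
232 [69, 68, 66, 67, 64, 63, 67, 62, 60, 96, 152, 176, 175, 179, 182, 186, 195, 201, 206, 207, 206, 210, 215, 208, 185, 141, 105, 74, 56, 51, 40, 40, 43, 43, 44, 45, 47, 47, 42, 47, 42, 44, 48, 54, 81, 125, 173, 201, 210, 211, 206, 204, 204, 207, 213, 217, 219, 219, 216, 217, 200, 147, 87, 71, 75, 73, 71, 64, 62, 64]
238 [61, 67, 67, 64, 68, 63, 70, 120, 166, 170, 173, 173, 177, 195, 200, 196, 199, 196, 179, 127, 61, 32, 36, 39, 44, 38, 45, 43, 40, 45, 48, 46, 50, 48, 49, 43, 44, 44, 48, 48, 51, 45, 43, 49, 50, 47, 44, 54, 45, 43, 48, 86, 154, 198, 207, 196, 199, 214, 217, 214, 212, 212, 212, 172, 89, 70, 65, 67, 65, 62]
[203, 207, 208, 205, 174, 114, 76, 72, 74, 70, 67, 61, 62, 66, 93, 141, 178, 192, 211, 215, 217, 217, 217, 215, 206, 206, 209, 207, 203, 173, 69, 43, 45, 47, 44]
```

View pics/w5.png

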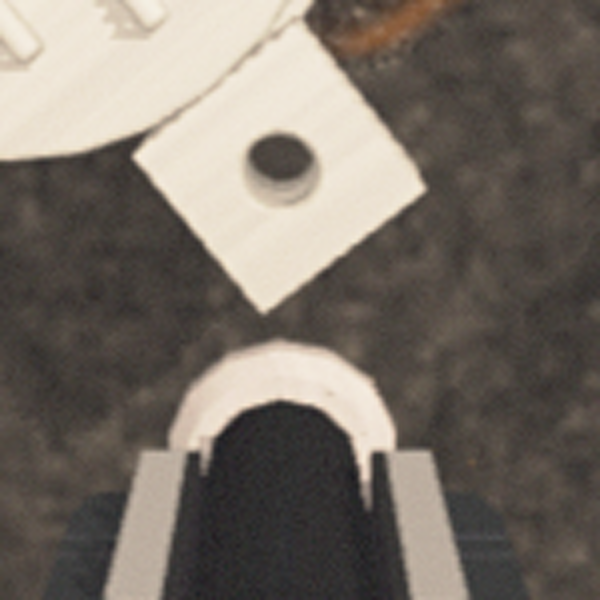

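The hole mouth in the lid's lug is at (310.5,172.1) and the collar's front apex is at (310.2,214.7). I'll compute the shift between them.

```bash
python3 - <<'E'
from h import *
f,cx,cy,_=K('wrist');k=(f,cx,cy,np.load('pics/k5.npy'));t=np.array([555.27,-6.19,139.47])
h=onz(k,310.5,172.1,57);p=onz(k,310.2,214.7,t[2]-21)-[0,15,0];p[0]=onz(k,310.3,236,t[2]-18)[0]
print(h,p,p-t,h-p,'tool target',h-p+t)
E
```

```text
[556.06570382  18.92350362  57.        ] [555.89591557  -6.34025634 118.47      ] [  0.62591557  -0.15025634 -21.        ] [  0.16978824  25.26375996 -61.47      ] tool target [555.43978824  19.07375996  78.        ]
```

Emit:
send_rows --increments '[[[0, 8, 0], 0, 0], [[0, 8, 0], 0, 0], [[0.3, 9, -5], 0, 0], [[0, 0, -10], 0, 0], [[0, 0, -10], 0, 0], [[0, 0, 0], 0, 0], [[0, 0, 0], 0, 0], [[0, 0, 0], 0, 0]]'

```text
time: 10.37
tool_pos: [554.6, 18.8, 112.9]
ee_rot: [-3.141, -0.0, 1.571]
ft_force: [0.8, 0.2, 0.1]
finger_gap: 0.223
grasp_force: 58.8
```

Emit:
send_rows --increments '[[[0.9, 0, -2], 0, 0], [[0, 0, -3], 0, 0], [[0, 0, -3], 0, 0], [[0, 0, -3], 0, 0], [[0, 0, -2], 0, 0], [[0, 0, 0], 0, 0], [[0, 0, 0], 0, 0]]'

```text
time: 10.95
tool_pos: [555.6, 19.0, 100.1]
ee_rot: [-3.141, -0.0, 1.571]
ft_force: [0.9, -0.7, -1.2]
finger_gap: 0.228
grasp_force: 58.8
```

Emit:
send_rows --increments '[[[0, 0, -3], 0, 0], [[0, 0, -3], 0, 0], [[0, 0, -3], 0, 0], [[0, 0, -3], 0, 0], [[0, 0, -3], 0, 0], [[0, 0, 0], 0, 0], [[0, 0, 0], 0, 0]]'

```text
time: 11.53
tool_pos: [555.5, 19.0, 85.0]
ee_rot: [-3.141, -0.0, 1.571]
ft_force: [0.0, 0.4, -1.6]
finger_gap: 0.227
grasp_force: 58.8
```

Emit:
send_rows --increments '[[[0, 0, -3], 0, 0], [[0, 0, -3], 0, 0], [[0, 0, -2], 0, 0], [[0, 0, -2], 0, 0], [[0, 0, -2], 0, 0], [[0, 0, -1], 0, 0], [[0, 0, 0], 0, 0], [[0, 0, 0], 0, 0]]'

```text
time: 12.2
tool_pos: [556.5, 18.8, 73.0]
ee_rot: [3.14, 0.0, 1.571]
ft_force: [-0.1, 0.7, 4.8]
finger_gap: 0.225
grasp_force: 58.9
```

Emit:
send_rows --increments '[[[0, 0, -1], 0, 0], [[0, 0, -1], 0, 0], [[0, 0, -1], 0, 0], [[0, 0, -1], 0, 0], [[0, 0, 0], 0, 0], [[0, 0, 0], 0, 0]]'

```text
time: 12.7
tool_pos: [556.6, 18.7, 70.4]
ee_rot: [3.139, 0.001, 1.571]
ft_force: [-3.1, -0.8, 14.5]
finger_gap: 0.226
grasp_force: 59.5
```

Emit:
send_rows --increments '[[[0, 0, -1], 0, 0], [[0, 0, 0], 0, 0], [[0, 0, 0], 0, 0], [[0, 0, 0], 0, 0], [[0, 0, 0], 0, 0], [[0, 0, 0], 0, 0]]'

```text
time: 13.2
tool_pos: [556.7, 18.7, 70.2]
ee_rot: [3.138, 0.001, 1.571]
ft_force: [-3.4, -0.6, 19.1]
finger_gap: 0.229
grasp_force: 60.1
```

```bash
python3 - <<'E'
from h import *
im=bot.camera('wrist');s=bot.camera('side')
cv2.imwrite('pics/w6.png',np.hstack([cv2.resize(im[80:400,150:490],(400,376)),cv2.resize(s[95:175,285:370],(400,376))])[:,:,::-1])
print(bot.state()['ft_force'],bot.state()['tool_pos'])
E
```

```text
[-4.79151653 -1.28012017 20.70507607] [556.7319031   18.67367703  70.19132993]
```

View pics/w6.png

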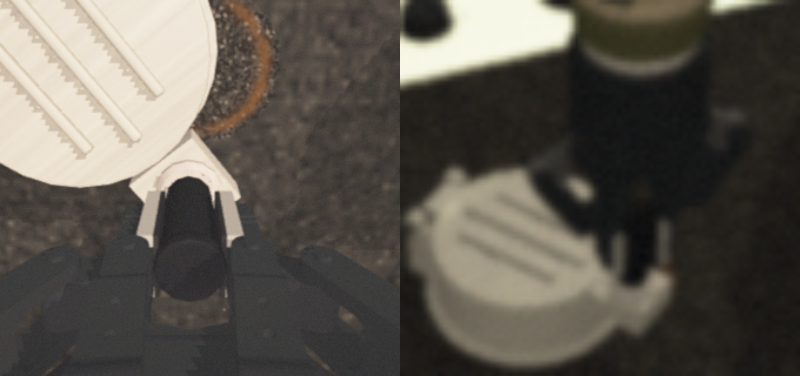

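The collar is seated on the lid's lug at (188,175), the lid is closed flat, the fingers are clear of the lid, and the force holds at about 20 N. I'll hand it in.

```bash
python3 -c "
from rig import bot
print(bot.close_job())"
```

```text
the job is handed in; nothing more can be done
None
```

I handed the job in at about 13 s: the lid is shut, the pin is through both lugs, and the gripper is still holding it down with about 20 N. The hand-in returned no verdict, so I can't confirm that it passed.

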